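Hold a pendulum angle gauge on its set mark for the tilt logger

ROBOT

A 6-joint arm with a two-finger parallel gripper is mounted at the origin on the work surface. World frame = base frame: x ahead of the robot, y to its left, z up, the work surface at z = 0. Lengths are in m, angles in rad, forces in N, time in s.
With the tool pointing down it reaches from about 0.225 to 0.875 m from the base axis. Payload 3.4 kg.
Tool frame: the origin (TCP) lies at the very end of the fingers, on their centre line; the grasp point (between the pads) lies behind it (manip.grasp_offset is the z of the grasp point in the tool frame, in m); z points along the fingers, y is the line along which they close (so a half turn about z gives the same grasp; the last joint's range is limited). The gripper opens to 85 mm and grips with 20 to 120 N. Pads are 22 mm wide; open, the fingers measure 114 mm over their backs; the gripper's body (76 mm by 85 mm) begins 54 mm behind the grasp point. The pads swing forward as they close: fully open they stand 13 mm farther back than shut.
Start: joints at [-1.291, 0.276, 1.505, -0, 1.361, -0.121], TCP at [0.224, -0.529, 0.231] pointing down, gripper open.
Joint ranges: [-2.89, 2.89], [-0.75, 2.08], [0.22, 2.7], [-1.18, 4.32], [0.11, 2.71], [-2.7, 2.7]. Speed limits (rad/s): [2.57, 2.57, 3.14, 3.14, 3.14, 3.14].

INTERFACE

Orientations are given as a unit quaternion [w, x, y, z].
In Python, from rig import manip gives the robot as it stands.
- The arm moves only by the shell command python3 -m pendant 'ROWS' [FORCE]. ROWS is JSON, a list of rows, each an object of numbers: "dx", "dy", "dz": the shift along the tool's x, y, z in m; "rx", "ry", "rz": the turn, a rotation vector about the tool's x, y, z in degrees; "hand": the finger opening in m, from 0 to 0.0854. In form: [{"dx": .., "dy": .., "dz": .., "rx": .., "ry": .., "rz": .., "hand": ..}, ...]. A call has 1 to 12 rows; each row shifts and turns the commanded pose from where the row before left it, along the tool's axes as they then stand; what a row does not reach is not made up. A row lasts 1/12 s, in which the tool goes at most 41.7 mm and 7.16 degrees, less where a joint would pass 70% of its speed; a pose out of reach is approached as far as the arm can. A call is refused whole if a number of a shift passes 0.0417 or a number of a turn 7.16, either way. A call with a gripper value outside its range is refused whole. The fingers move at their own pace and stop on an object; FORCE is the grip in N (left out, the last holds). Time passes only in rows, so rows that do not move let the fingers close. It gives the time, the measured TCP pose, the force, the opening and the grip force at its end, in the units of the state.
- manip.get_state(): the state, without advancing time (a new reading comes with each control period).
- manip.get_image(name): name is "scene" or "top" or "wrist"; returns a dict with "frame" (480x640x3 uint8, red, green, blue), "fx", "fy", "cx", "cy" (pixels), "distortion" ([k1, k2, p1, p2, k3] as OpenCV has them; the pictures are not rectified), "position" and "attitude" of the camera in the world; the wrist camera has in their place "mount" (4x4, takes a point from camera to tool coordinates, whose origin is the TCP and whose axes are the flange's). Camera axes: x right, y up, looking along -z (the intrinsics and any distortion apply to the point x, -y, -z); pixel columns grow to the right and rows downward; lengths in m; the calibration is good to about 2 mm. A picture is of the moment at which its call begins: read the wrist's pose just before it. There is no depth.
- manip.sign_off(): hands the job in; it is judged then, once.
The state is a dict: "clock": time; "qpos": joint angles; "qd": joint speeds; "effort": joint torques, N m; "position": TCP position; "ee_rot": TCP orientation; "contact_force": force on the tool from outside, world axes, zero at the start; "moment": the same for the moment, N m; "width": finger opening in m; "gripper_force": force on a finger pad.
Only numpy, scipy, OpenCV 4.12 (cv2) and the standard library are available. Lean on these libraries where they do the work, as an engineer would, in place of code of your own. Each camera call takes 0.05 s, during which the arm holds its last target. There are 200 camera calls.

TASK

Start the tilt logger's recording by pressing its keys one at a time, letting each spring back: the large round key, then the square key, then the long bar key, never the small round key. Then pick up the pendulum angle gauge by the lug on its top, set its foot down across both uneven jaws of the steel cable fixture, so that it leans as they do, and from there rock it over the tall jaw until the swinging needle settles on the set mark of the bezel. Finish holding it like that for the logger to take its reading, still gripped, foot resting on the jaws and roughly centred over them, needle quiet on the mark, and leave the other things on the bench where they are.

Things in the scene. Friction and masses are not known exactly. Their poses are not given: they have to be found in the camera images.
- logger: tilt logger: flat grey desk console, black top, 140 (its x) x 200 (its y) x 49 mm high, fixed. Origin: centre of underside, z up. Four white spring keys in a row along its y on its -x side (nearer the robot), 38 mm between centres, 9 mm proud of the top; from the +y end: long bar, large round, small round, square. Display and binding posts on the +x side
- key_round (a joint): travel of the large round key (22 mm across): 0 up, 0.005 m fully down; it springs back. It counts as pressed from 0.0035 m. Starts to move at about 1.5 N, fully down at about 5 N (all four keys alike)
- key_square (a joint): travel of the square key (20 x 20 mm), as above
- key_bar (a joint): travel of the long bar key (34 mm along the logger's x, 12 mm along its y), as above
- key_small (a joint): travel of the small round key (12 mm across), as above; not to be pressed
- key_round_top (a point): centre of the top face of the large round key, 58 mm above the bench when up
- key_square_top (a point): centre of the top face of the square key, 58 mm above the bench when up
- key_bar_top (a point): centre of the top face of the bar key, 58 mm above the bench when up
- fixture: dark steel cable fixture, fixed: base plate 130 (its x) x 160 (its y) x 14 mm, two upright jaws with round noses (radius 7 mm, 50 mm long along its x), at y = +32 mm (tall, top 78 mm above the bench) and y = -32 mm (low, 64 mm); between them a gland up to 60 mm high. Origin: centre of underside, z up. A flat foot laid on both noses leans 0.22 rad, its +y side up
- tall_jaw (a point): middle of the top line of the tall jaw's nose
- gauge: pendulum angle gauge, loose, 0.5 kg, stands on its foot. Origin: centre of the foot's underside, z up. Steel foot 44 (its x) x 130 (its y) x 12 mm; black case 28 mm thick in x, 120 mm wide, arched to 132 mm; on top a flat lug 28 (x) x 44 (y) mm, from 132 to 166 mm, gripped across x. White dial (104 mm wide, centre 72 mm up) on its +x face, away from the robot; bezel reaches x = 19 mm
- gauge_grip (a point): point in the middle of the lug, 154 mm above the foot's underside
- needle (a joint): angle (rad) of the weighted needle about the gauge's +x: 0 when the tip points straight to the foot, positive when it is towards the gauge's +y. It hangs plumb: rolling the gauge +a about its +x (its +y side up) makes it read -a once settled. A swing takes 0.35 s and dies out in about 1.5 s
- set_mark (a joint): angle (rad) of the set mark on the bezel, same zero and sign as the needle; it stays where it is set for the job. The needle is on the mark when the two values are equal
- needle_tip (a point): tip of the black needle, 43 mm from the dial centre
- mark_point (a point): middle of the inner end of the set mark, a black bar 8 mm wide lying radially across the aluminium bezel, 43 mm from the dial centre
- driver: bystander: screwdriver 170 mm long, lying, leave alone
- gland: bystander: loose metal cable gland, 34 mm across and 36 mm high, leave alone
- solder_reel: bystander: reel 60 mm across, 46 mm high, leave alone
- flux: bystander: small clear bottle, 38 mm across and 75 mm high, leave alone
- tip_pot: bystander: dark steel pot, 68 mm across, 45 mm high, leave alone
- tape: bystander: tape ring 80 mm across, 19 mm high, leave alone
- tweezers: bystander: steel tweezers 120 mm long, lying, leave alone
There are look-alikes about, which are no part of the job. Leave any purple look-alike of the logger alone. Leave any pink look-alike of the gauge alone.

How it is judged:
On the way, in this order (a step that is already met when the one before it is completed fails the run):
1. the large round key is pressed down, alone (value of joint key_round above 0.0035 m and value of joint each of key_square, key_bar below 0.002 m), for 0.05 s.
2. then the square key is pressed down, alone (value of joint key_square above 0.0035 m and value of joint each of key_round, key_bar below 0.002 m), for 0.05 s.
3. then the bar key is pressed down, alone (value of joint key_bar above 0.0035 m and value of joint each of key_round, key_square below 0.002 m), for 0.05 s.
4. then the gauge's foot is set down across the fixture's jaws, leaning as they do (contact force between gauge and fixture above 0.5 N and z of gauge in the frame of fixture above 0.055 m and horizontal distance between gauge and fixture below 0.045 m and value of joint needle between -0.31 and -0.13 rad), for 0.2 s.
At the end, for the whole second after the job is handed in: Gauge gripped (over 2 N), still (under 0.02 m/s), foot on the jaws (over 0.5 N, more than 55 mm up, within 45 mm of the fixture's centre); needle tip within 4 mm (half the mark's width) of the middle of the set mark's inner end and slower than 0.4 rad/s; the three keys up again (distance between needle_tip and mark_point below 0.004 m and velocity of joint needle between -0.4 and 0.4 rad/s and contact force between the fingers and gauge above 2 N and contact force between gauge and fixture above 0.5 N and z of gauge in the frame of fixture above 0.055 m and horizontal distance between gauge and fixture below 0.045 m and linear speed of gauge below 0.02 m/s and value of joint each of key_round, key_square, key_bar below 0.002 m); the arm keeps its last pose, push and grip.
It fails at once if the small round key is pressed (value of joint key_small above 0.0025 m).
It fails at once if the gauge is toppled or dropped over (angle between gauge's own z axis and vertical above 0.8 rad).
It fails at once if a bystander is moved from its place by more than 3 cm (distance of any of driver, gland, solder_reel, flux, tip_pot, tape, tweezers from where it was at the start of the episode above 0.03 m).
It also fails if it takes over 72 s, if anything falls off the work surface, if the arm or the gripper's body presses on something with over 40 N, if the wrist force passes 120 N, or if a joint passes its speed limit or range.

## Working session

There is one attempt and no reset: what is moved stays moved. The work goes in short steps, Python scripts to look and compute and a shell command to move; the robot and the scene stay as the last step left them, time stands still between calls to the robot, and variables do not carry over. Pictures are saved under pics/ and viewed, at most 10 in all, crops included, and the job is handed in when it is done.

```bash
ls; mkdir -p pics
cat > h.py <<'E'
import numpy as np, cv2, pickle
from rig import manip
from scipy.spatial.transform import Rotation as R
def q2R(q): return R.from_quat([q[1],q[2],q[3],q[0]]).as_matrix()
def snap(name,fn):
    s=manip.get_state(); im=manip.get_image(name); im['state']=s
    if 'mount' in im:
        T=np.eye(4); T[:3,:3]=q2R(s['ee_rot']); T[:3,3]=s['position']; im['T']=T@np.array(im['mount'])
    else:
        T=np.eye(4); a=np.array(im['attitude']); T[:3,:3]=a if a.shape==(3,3) else q2R(a); T[:3,3]=im['position']; im['T']=T
    cv2.imwrite(f'pics/{fn}.png',im['frame'][:,:,::-1]); pickle.dump(im,open(f'pics/{fn}.pkl','wb')); return im
def load(fn): return pickle.load(open(f'pics/{fn}.pkl','rb'))
def K(im): return np.array([[im['fx'],0,im['cx']],[0,im['fy'],im['cy']],[0,0,1.]])
def ray(im,uv):
    p=cv2.undistortPoints(np.array([[uv]],float),K(im),np.array(im['distortion'],float))[0,0]
    d=im['T'][:3,:3]@np.array([p[0],-p[1],-1]); return im['T'][:3,3],d/np.linalg.norm(d)
def onz(im,uv,z):
    o,d=ray(im,uv); return o+d*(z-o[2])/d[2]
def tri(obs):
    A=0;b=0
    rs=[ray(im,uv) for im,uv in obs]
    for o,d in rs:
        M=np.eye(3)-np.outer(d,d); A=A+M; b=b+M@o
    p=np.linalg.solve(A,b); return p,[np.linalg.norm((np.eye(3)-np.outer(d,d))@(p-o)) for o,d in rs]
def proj(im,P):
    Rt=im['T'][:3,:3].T; c=(np.atleast_2d(P)-im['T'][:3,3])@Rt*[1,-1,-1]
    return cv2.projectPoints(c.astype(float),np.zeros(3),np.zeros(3),K(im),np.array(im['distortion'],float))[0][:,0]
E
python3 - <<'E'
from h import *
print(manip.grasp_offset, manip.get_state())
for n in ('top','scene'):
    im=snap(n,n+'0'); print(im['T'],im['fx'],im['distortion'])
a=cv2.imread('pics/top0.png');b=cv2.imread('pics/scene0.png')
E
```

```text
pics
-0.0187 {'clock': 0.0, 'qpos': array([-1.29100708e+00,  2.76585631e-01,  1.50613419e+00,  1.17265131e-05,
        1.36067618e+00, -1.21005708e-01]), 'qd': array([-0.00113808,  0.00021162,  0.00067649, -0.00086739,  0.0007188 ,
        0.00038336]), 'effort': array([-5.09423699e-04, -4.16778195e+01, -2.45803320e+01, -2.04622502e-04,
        1.11631025e-02, -1.53595374e-05]), 'position': array([ 0.22418745, -0.52892921,  0.23044462]), 'ee_rot': array([-8.99287868e-04,  9.79987380e-01,  1.99057586e-01, -6.57951289e-05]), 'contact_force': array([0.02726   , 0.00931636, 0.54308288]), 'moment': array([-0.0113987 ,  0.02655387, -0.03572899]), 'gripper_force': 0.0, 'width': 0.08575717458083242}
[[-0.01207736  0.98832499 -0.15188104  0.30740682]
 [-0.9999246  -0.01159974  0.00403039 -0.05443742]
 [ 0.00222156  0.15191826  0.98839056  1.45394869]
 [ 0.          0.          0.          1.        ]] 588.9984729620749 [-0.18794144  0.          0.          0.          0.        ]
[[-0.88551189 -0.30983792  0.34622125  0.98803436]
 [ 0.46408775 -0.55429899  0.69092343  0.87505901]
 [-0.02216419  0.77249796  0.63463033  0.97783897]
 [ 0.          0.          0.          1.        ]] 555.0053809758449 [0.01471425 0.         0.         0.         0.        ]
```

View pics/top0.png

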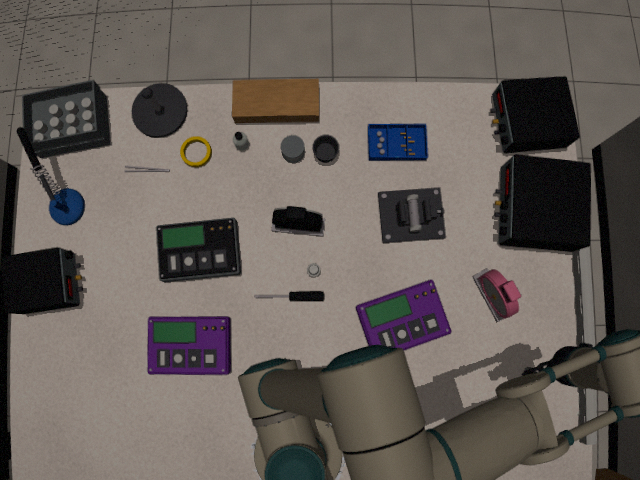

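View pics/scene0.png

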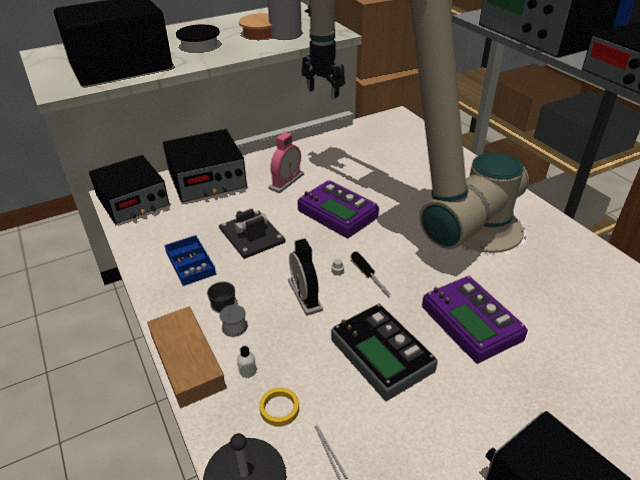

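Both overview pictures agree. Logger candidates (top view): grey/black at (198,250), purple at (188,345) and (403,315); I choose the grey one. Gauge candidates: black at (298,219), pink at (500,292); I choose the black one. The fixture is at (411,215). Next I check the choice in one enlarged composite.

Run:
```python
import cv2,numpy as np
a=cv2.imread('pics/top0.png');b=cv2.imread('pics/scene0.png')
c=lambda im,u,v,w,h,s:cv2.resize(im[v:v+h,u:u+w],None,fx=s,fy=s,interpolation=cv2.INTER_CUBIC)
o=np.zeros((600,800,3),np.uint8)
o[:300,:400]=c(a,150,212,100,75,4)      # logger top
o[:300,400:]=c(a,265,195,100,75,4)  # gauge top
o[300:,:400]=c(a,365,180,100,75,4)      # fixture top
o[300:,400:]=c(b,270,235,100,75,4)      # gauge scene
cv2.imwrite('pics/comp1.png',o)
```

```text
(no output)
```

View pics/comp1.png

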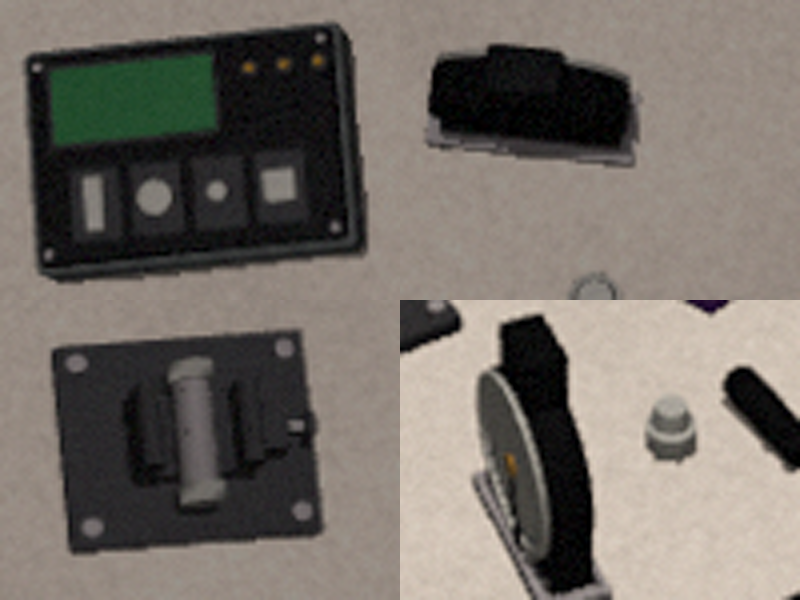

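The crop confirms: grey logger with keys at bar (173.2,262.7), round (188.5,261.2), small (204.3,259.6), square (219.8,258.2). The black gauge has its lug up near (396,212 px of the crop's own frame ≈ 398,?) and dial away from the robot, and the fixture's tall jaw is on the left, at +y. Now the positions.

Run:
```python
from h import *
np.set_printoptions(precision=4,suppress=True)
t=load('top0')
for n,uv in dict(bar=(173.2,262.7),round=(188.5,261.2),small=(204.3,259.6),sq=(219.8,258.2)).items(): print(n,onz(t,uv,.058))
cs=[onz(t,(365+(u)/4,180+(v-300)/4),.014) for u,v in [(52,348),(300,332),(322,532),(72,550)]]
c=np.mean(cs,0);print('fix',c,[np.linalg.norm(cs[i]-cs[(i+1)%4]) for i in range(4)])
yv=(cs[0]+cs[3]-cs[1]-cs[2]);print('yaw of y axis from +y', np.degrees(np.arctan2(-yv[0],yv[1])))
# gauge lug top corners z=.166
L=[onz(t,(265+(u-400)/4,195+v/4),.166) for u,v in [(487,47),(563,50),(563,92),(487,88)]];print('lug',np.array(L),np.mean(L,0))
f=[onz(t,(265+(u-400)/4,195+v/4),.012) for u,v in [(428,143),(634,163)]];print('foot near edge',f)
for n,uv in dict(tape=(196,152),flux=(240,140),reel=(292,148),pot=(326,150),gland=(314,270),dr=(323,296),drb=(256,296),tw=(125,168)).items(): print(n,onz(t,uv,.03))
print(q2R(t['state']['ee_rot']))
```

```text
bar [0.4665 0.2952 0.058 ]
round [0.4698 0.2577 0.058 ]
small [0.4734 0.2191 0.058 ]
sq [0.4764 0.1815 0.058 ]
fix [ 0.5851 -0.2899  0.014 ] [np.float64(0.158470140197041), np.float64(0.12841655797073026), np.float64(0.15767173694226616), np.float64(0.12860045755702326)]
yaw of y axis from +y 3.397997104990055
lug [[ 0.5774  0.0144  0.166 ]
 [ 0.5752 -0.028   0.166 ]
 [ 0.5513 -0.0279  0.166 ]
 [ 0.5541  0.0144  0.166 ]] [ 0.5645 -0.0068  0.166 ]
foot near edge [array([0.5493, 0.0595, 0.012 ]), array([ 0.5352, -0.0683,  0.012 ])]
tape [0.7511 0.2521 0.03  ]
flux [0.7804 0.1401 0.03  ]
reel [0.757  0.0082 0.03  ]
pot [ 0.7506 -0.0773  0.03  ]
gland [ 0.4485 -0.044   0.03  ]
dr [ 0.3852 -0.065   0.03  ]
drb [0.3868 0.097  0.03  ]
tw [0.7136 0.4363 0.03  ]
[[ 0.9208  0.3901 -0.0005]
 [ 0.3901 -0.9208  0.0017]
 [ 0.0002 -0.0018 -1.    ]]
```

Gauge yaw is about -6.3°, logger +5°, fixture +3.4°. First I turn the tool -60.7° about tool z, then move over to the logger.

```bash
python3 -m pendant '[{"rz":-6.75,"hand":0.0},{"rz":-6.75},{"rz":-6.75},{"rz":-6.75},{"rz":-6.75},{"rz":-6.75},{"rz":-6.75},{"rz":-6.75},{"rz":-6.75},{}]' && python3 -m pendant '[{"dx":0.04,"dy":0.0079},{"dx":0.04,"dy":0.0079},{"dx":0.04,"dy":0.0079},{"dx":0.04,"dy":0.0079},{"dx":0.04,"dy":0.0079},{"dx":0.04,"dy":0.0079},{"dx":0.04,"dy":0.0079},{"dx":0.04,"dy":0.0079},{"dx":0.04,"dy":0.0079},{"dx":0.04,"dy":0.0079}]' && python3 -m pendant '[{"dx":0.04,"dy":0.0079},{"dx":0.04,"dy":0.0079},{"dx":0.04,"dy":0.0079},{"dx":0.04,"dy":0.0079},{"dx":0.04,"dy":0.0079},{"dx":0.04,"dy":0.0079},{"dx":0.04,"dy":0.0079},{"dx":0.04,"dy":0.0079},{},{},{}]'
python3 - <<'E'
from h import *
im=snap('wrist','w1'); s=im['state'];print(s['position'],q2R(s['ee_rot']),s['contact_force'],im['T'],im['fx'])
print(proj(im,[[.4665,.2952,.058],[.4698,.2577,.058],[.4734,.2191,.058],[.4764,.1815,.058],[.5645,-.0068,.166]]))
E
```

```text
[ 0.2241935  -0.52898585  0.23050939] [[ 9.20758185e-01  3.90133517e-01 -4.51940058e-04]
 [ 3.90133719e-01 -9.20756784e-01  1.62070478e-03]
 [ 2.16164384e-04 -1.66859425e-03 -9.99998585e-01]] [-0.59355546 -0.97242991 -0.0669322 ] [[ 0.3908284   0.88405849  0.25630791  0.28841994]
 [-0.92045992  0.37615203  0.10612816 -0.50279304]
 [-0.00258724 -0.27739906  0.96075131  0.37287156]
 [ 0.          0.          0.          1.        ]] 338.35147821144625
[[752.62957525 176.04711866]
 [741.94200493 185.55310738]
 [730.4417592  195.91648586]
 [718.5453266  206.17829113]
 [794.38396523 326.36099664]]invalid input
```

View pics/w1.png

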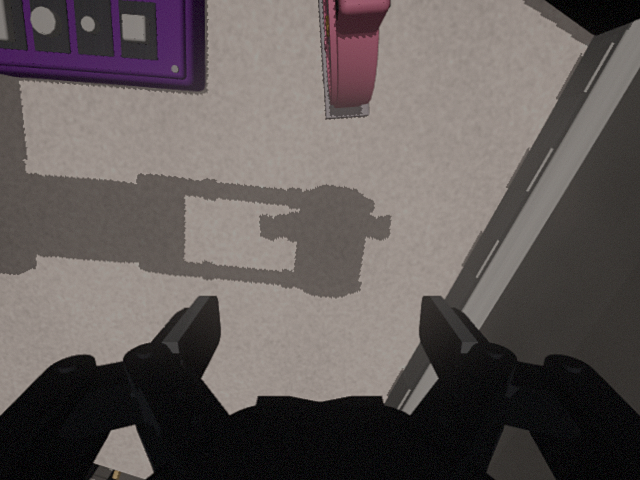

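The picture shows nothing moved: the purple look-alike is at top left and pink at (350,60). The call was refused, probably because of the empty row. I'll use {"dx":0} instead.

```bash
python3 -m pendant '[{"rz":-6.75,"hand":0.0},{"rz":-6.75},{"rz":-6.75},{"rz":-6.75},{"rz":-6.75},{"rz":-6.75},{"rz":-6.75},{"rz":-6.75},{"rz":-6.75},{"dx":0}]' && python3 -m pendant '[{"dx":0.04,"dy":0.0079},{"dx":0.04,"dy":0.0079},{"dx":0.04,"dy":0.0079},{"dx":0.04,"dy":0.0079},{"dx":0.04,"dy":0.0079},{"dx":0.04,"dy":0.0079},{"dx":0.04,"dy":0.0079},{"dx":0.04,"dy":0.0079},{"dx":0.04,"dy":0.0079},{"dx":0.04,"dy":0.0079}]' && python3 -m pendant '[{"dx":0.04,"dy":0.0079},{"dx":0.04,"dy":0.0079},{"dx":0.04,"dy":0.0079},{"dx":0.04,"dy":0.0079},{"dx":0.04,"dy":0.0079},{"dx":0.04,"dy":0.0079},{"dx":0.04,"dy":0.0079},{"dx":0.04,"dy":0.0079},{"dx":0},{"dx":0},{"dx":0}]'
python3 - <<'E'
from h import *
im=snap('wrist','w2'); s=im['state'];print(s['position'],q2R(s['ee_rot']),s['contact_force'],s['width'],s['qpos'])
print(proj(im,[[.4665,.2952,.058],[.4698,.2577,.058],[.4734,.2191,.058],[.4764,.1815,.058],[.5645,-.0068,.166]]))
E
```

```text
[ 0.22420654 -0.52906149  0.23065686] [[ 9.20772817e-01  3.90099064e-01 -3.74499308e-04]
 [ 3.90099207e-01 -9.20771890e-01  1.31751867e-03]
 [ 1.69134364e-04 -1.35922726e-03 -9.99999062e-01]] [ 0.48310037 -0.01927312  0.32102957] 0.08570336799651927 [-1.29103408e+00  2.76427116e-01  1.50582845e+00  3.95033011e-06
  1.36070679e+00 -1.20978039e-01]
[[752.55577445 176.17654375]
 [741.86985751 185.68023443]
 [730.37147254 196.04107549]
 [718.47690644 206.30034106]
 [794.28912623 326.45674627]]invalid input
```

View pics/w2.png

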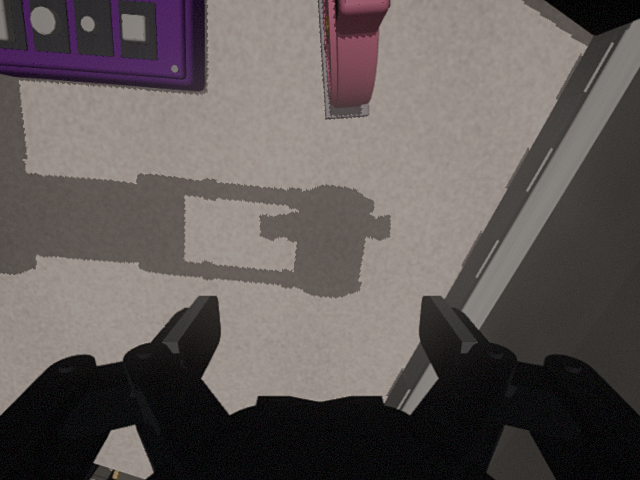

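It is the same view again, so it was refused. Perhaps every key is required; I'll test with one complete row.

```bash
python3 -m pendant '[{"dx":0,"dy":0,"dz":0,"rx":0,"ry":0,"rz":-6.75,"hand":0.0}]'; echo; python3 -m pendant '[{"rz":-6.75,"hand":0.01}]' ; python3 -c "
from rig import manip;print(manip.get_state()['ee_rot'],manip.get_state()['clock'])"
```

```text
clock: 0.28
position: [0.2243, -0.5293, 0.231]
ee_rot: [-0.0, 0.966, 0.257, 0.0]
contact_force: [-0.8, -0.6, 0.2]
width: 0.0755
gripper_force: 0.0

[-3.40661282e-04  9.66327669e-01  2.57314438e-01  5.75159467e-06] 0.2833invalid input
```

All keys are needed in every row.

```bash
python3 -m pendant '[{"dx":0,"dy":0,"dz":0,"rx":0,"ry":0,"rz":-6.75,"hand":0},{"dx":0,"dy":0,"dz":0,"rx":0,"ry":0,"rz":-6.75,"hand":0},{"dx":0,"dy":0,"dz":0,"rx":0,"ry":0,"rz":-6.75,"hand":0},{"dx":0,"dy":0,"dz":0,"rx":0,"ry":0,"rz":-6.75,"hand":0},{"dx":0,"dy":0,"dz":0,"rx":0,"ry":0,"rz":-6.75,"hand":0},{"dx":0,"dy":0,"dz":0,"rx":0,"ry":0,"rz":-6.75,"hand":0},{"dx":0,"dy":0,"dz":0,"rx":0,"ry":0,"rz":-6.75,"hand":0},{"dx":0,"dy":0,"dz":0,"rx":0,"ry":0,"rz":-6.75,"hand":0}]' >/dev/null
python3 -m pendant '[{"dx":0.04,"dy":0.0079,"dz":0,"rx":0,"ry":0,"rz":0,"hand":0},{"dx":0.04,"dy":0.0079,"dz":0,"rx":0,"ry":0,"rz":0,"hand":0},{"dx":0.04,"dy":0.0079,"dz":0,"rx":0,"ry":0,"rz":0,"hand":0},{"dx":0.04,"dy":0.0079,"dz":0,"rx":0,"ry":0,"rz":0,"hand":0},{"dx":0.04,"dy":0.0079,"dz":0,"rx":0,"ry":0,"rz":0,"hand":0},{"dx":0.04,"dy":0.0079,"dz":0,"rx":0,"ry":0,"rz":0,"hand":0},{"dx":0.04,"dy":0.0079,"dz":0,"rx":0,"ry":0,"rz":0,"hand":0},{"dx":0.04,"dy":0.0079,"dz":0,"rx":0,"ry":0,"rz":0,"hand":0},{"dx":0.04,"dy":0.0079,"dz":0,"rx":0,"ry":0,"rz":0,"hand":0},{"dx":0.04,"dy":0.0079,"dz":0,"rx":0,"ry":0,"rz":0,"hand":0}]'
python3 -m pendant '[{"dx":0.04,"dy":0.0079,"dz":0,"rx":0,"ry":0,"rz":0,"hand":0},{"dx":0.04,"dy":0.0079,"dz":0,"rx":0,"ry":0,"rz":0,"hand":0},{"dx":0.04,"dy":0.0079,"dz":0,"rx":0,"ry":0,"rz":0,"hand":0},{"dx":0.04,"dy":0.0079,"dz":0,"rx":0,"ry":0,"rz":0,"hand":0},{"dx":0.04,"dy":0.0079,"dz":0,"rx":0,"ry":0,"rz":0,"hand":0},{"dx":0.04,"dy":0.0079,"dz":0,"rx":0,"ry":0,"rz":0,"hand":0},{"dx":0.04,"dy":0.0079,"dz":0,"rx":0,"ry":0,"rz":0,"hand":0},{"dx":0.04,"dy":0.0079,"dz":0,"rx":0,"ry":0,"rz":0,"hand":0},{"dx":0,"dy":0,"dz":0,"rx":0,"ry":0,"rz":0,"hand":0},{"dx":0,"dy":0,"dz":0,"rx":0,"ry":0,"rz":0,"hand":0}]'
python3 - <<'E'
from h import *
im=snap('wrist','w3'); s=im['state'];print(s['position'],q2R(s['ee_rot']),s['contact_force'],s['width'],s['qpos'])
print(proj(im,[[.4665,.2952,.058],[.4698,.2577,.058],[.4734,.2191,.058],[.4764,.1815,.058],[.5645,-.0068,.166]]))
E
```

```text
clock: 1.78
position: [0.3466, -0.1386, 0.2314]
ee_rot: [0.0, 0.745, 0.667, 0.0]
contact_force: [0.9, 1.1, 0.7]
width: 0.0001
gripper_force: 0.0
clock: 2.62
position: [0.4445, 0.1724, 0.2308]
ee_rot: [-0.0, 0.743, 0.669, -0.001]
contact_force: [-0.9, -0.3, -0.2]
width: 0.0002
gripper_force: 0.0
[0.4445042  0.17240122 0.23078312] [[ 1.05068020e-01  9.94464642e-01 -8.86793660e-04]
 [ 9.94464852e-01 -1.05068503e-01 -5.16990496e-04]
 [-6.07302851e-04 -8.27565959e-04 -9.99999473e-01]] [-0.9279363  -0.26441398 -0.24014869] 0.00015822334885800927 [ 2.24143287e-01  1.28034264e-01  1.70132230e+00 -3.17421281e-04
  1.31321562e+00  3.29486868e-01]
[[331.09858336 279.73184796]
 [330.97426766 320.83384864]
 [331.06009946 366.01849638]
 [330.54819053 412.94918662]
 [507.94915843 948.18548698]]
```

View pics/w3.png

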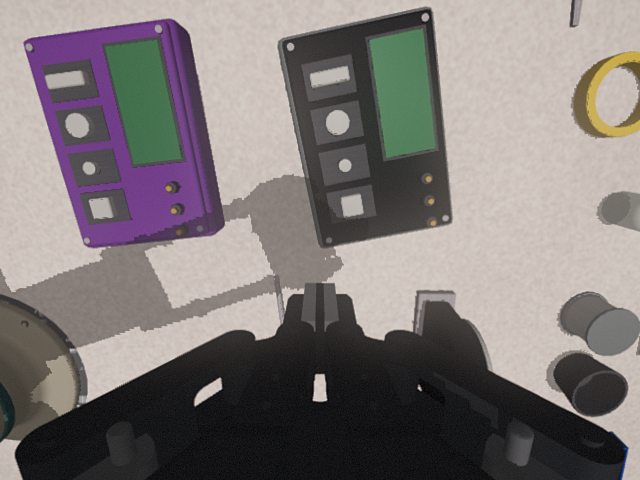

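The w3 view shows the grey logger with bar (330,77), round (338,122), small (345,165), square (352,205), matching the layout. My proj() has a transpose bug, which I fix now. Then I triangulate the keys from both views.

```bash
sed -i "s/Rt=im\['T'\]\[:3,:3\].T;/Rt=im['T'][:3,:3];/" h.py
python3 - <<'E'
from h import *
np.set_printoptions(precision=4,suppress=True)
t=load('top0');w=load('w3')
T={'bar':(173.2,262.7),'round':(188.5,261.2),'small':(204.3,259.6),'sq':(219.8,258.2)}
W={'bar':(330,77),'round':(338,122),'small':(345,165.5),'sq':(352,205)}
s=w['state'];Rr=q2R(s['ee_rot'])
for k in T:
    p,e=tri([(t,T[k]),(w,W[k])]); q=onz(w,W[k],.058); m=(p*[1,1,0]+q*[1,1,0])/2
    g=(onz(t,T[k],.058)+q)/2
    print(k,p,e,'wrist@58',q,'avg',g,'tool move',Rr.T@(g-s['position']))
E
```

```text
bar [0.465  0.2923 0.07  ] [np.float64(0.00011698381119353335), np.float64(0.00011698381119356036)] wrist@58 [0.4655 0.2944 0.058 ] avg [0.466  0.2948 0.058 ] tool move [0.1241 0.0087 0.1727]
round [0.4691 0.257  0.0613] [np.float64(0.00033301876778487087), np.float64(0.00033301876778483373)] wrist@58 [0.469  0.2573 0.058 ] avg [0.4694 0.2575 0.058 ] tool move [0.0873 0.016  0.1727]
small [0.4726 0.2191 0.0588] [np.float64(0.0006853772518098885), np.float64(0.0006853772518099582)] wrist@58 [0.472  0.2191 0.058 ] avg [0.4727 0.2191 0.058 ] tool move [0.0495 0.0232 0.1727]
sq [0.4761 0.1818 0.0564] [np.float64(0.0005005705737276306), np.float64(0.0005005705737277538)] wrist@58 [0.4755 0.1822 0.058 ] avg [0.4759 0.1818 0.058 ] tool move [0.0128 0.0304 0.1728]
```

```bash
python3 -m pendant '[{"dx":0.0175,"dy":0.0032,"dz":0.031,"rx":0,"ry":0,"rz":0,"hand":0},{"dx":0.0175,"dy":0.0032,"dz":0.031,"rx":0,"ry":0,"rz":0,"hand":0},{"dx":0.0175,"dy":0.0032,"dz":0.031,"rx":0,"ry":0,"rz":0,"hand":0},{"dx":0.0175,"dy":0.0032,"dz":0.031,"rx":0,"ry":0,"rz":0,"hand":0},{"dx":0.0175,"dy":0.0032,"dz":0.031,"rx":0,"ry":0,"rz":0,"hand":0},{"dx":0,"dy":0,"dz":0,"rx":0,"ry":0,"rz":0,"hand":0},{"dx":0,"dy":0,"dz":0.008,"rx":0,"ry":0,"rz":0,"hand":0},{"dx":0,"dy":0,"dz":0.006,"rx":0,"ry":0,"rz":0,"hand":0},{"dx":0,"dy":0,"dz":0,"rx":0,"ry":0,"rz":0,"hand":0},{"dx":0,"dy":0,"dz":0,"rx":0,"ry":0,"rz":0,"hand":0}]'
```

```text
clock: 3.5
position: [0.4705, 0.2549, 0.0635]
ee_rot: [0.0, 0.745, 0.667, 0.001]
contact_force: [-0.5, 0.1, 0.1]
width: 0.0002
gripper_force: 0.0
```

```bash
for i in 1; do python3 -m pendant '[{"dx":0.002,"dy":0,"dz":0.005,"rx":0,"ry":0,"rz":0,"hand":0},{"dx":0,"dy":0,"dz":0.001,"rx":0,"ry":0,"rz":0,"hand":0},{"dx":0,"dy":0,"dz":0,"rx":0,"ry":0,"rz":0,"hand":0}]'; python3 -m pendant '[{"dx":0,"dy":0,"dz":0.002,"rx":0,"ry":0,"rz":0,"hand":0},{"dx":0,"dy":0,"dz":0,"rx":0,"ry":0,"rz":0,"hand":0}]';python3 -m pendant '[{"dx":0,"dy":0,"dz":0.0015,"rx":0,"ry":0,"rz":0,"hand":0},{"dx":0,"dy":0,"dz":0,"rx":0,"ry":0,"rz":0,"hand":0}]'; done
```

```text
clock: 3.75
position: [0.4712, 0.2579, 0.057]
ee_rot: [0.001, 0.745, 0.667, 0.001]
contact_force: [1.8, -1.8, 2.7]
width: 0.0
gripper_force: 1.0
clock: 3.92
position: [0.4711, 0.2579, 0.0548]
ee_rot: [0.001, 0.745, 0.667, 0.001]
contact_force: [2.2, -1.2, 4.1]
width: -0.0003
gripper_force: 1.8
clock: 4.08
position: [0.4711, 0.2579, 0.0531]
ee_rot: [0.001, 0.745, 0.667, 0.001]
contact_force: [1.9, -1.2, 4.9]
width: -0.0001
gripper_force: 2.4
```

The round key is fully down. Lift, move over to the square key, and press.

```bash
python3 -m pendant '[{"dx":0,"dy":0,"dz":-0.025,"rx":0,"ry":0,"rz":0,"hand":0},{"dx":-0.025,"dy":0.0043,"dz":0,"rx":0,"ry":0,"rz":0,"hand":0},{"dx":-0.025,"dy":0.0043,"dz":0,"rx":0,"ry":0,"rz":0,"hand":0},{"dx":-0.025,"dy":0.0043,"dz":0,"rx":0,"ry":0,"rz":0,"hand":0},{"dx":0,"dy":0,"dz":0,"rx":0,"ry":0,"rz":0,"hand":0},{"dx":0,"dy":0,"dz":0,"rx":0,"ry":0,"rz":0,"hand":0},{"dx":0,"dy":0,"dz":0.012,"rx":0,"ry":0,"rz":0,"hand":0},{"dx":0,"dy":0,"dz":0.007,"rx":0,"ry":0,"rz":0,"hand":0},{"dx":0,"dy":0,"dz":0,"rx":0,"ry":0,"rz":0,"hand":0},{"dx":0,"dy":0,"dz":0,"rx":0,"ry":0,"rz":0,"hand":0}]'; python3 -m pendant '[{"dx":0,"dy":0,"dz":0.003,"rx":0,"ry":0,"rz":0,"hand":0},{"dx":0,"dy":0,"dz":0.003,"rx":0,"ry":0,"rz":0,"hand":0},{"dx":0,"dy":0,"dz":0,"rx":0,"ry":0,"rz":0,"hand":0},{"dx":0,"dy":0,"dz":0,"rx":0,"ry":0,"rz":0,"hand":0}]'
```

```text
clock: 4.92
position: [0.4739, 0.1825, 0.0582]
ee_rot: [-0.001, 0.745, 0.668, -0.001]
contact_force: [-0.6, 0.6, -0.1]
width: -0.0001
gripper_force: 0.0
clock: 5.25
position: [0.4746, 0.1825, 0.0532]
ee_rot: [-0.0, 0.745, 0.667, 0.0]
contact_force: [-1.2, 1.1, 4.4]
width: -0.0001
gripper_force: 2.3
```

```bash
python3 -m pendant '[{"dx":0,"dy":0,"dz":-0.025,"rx":0,"ry":0,"rz":0,"hand":0},{"dx":0.0277,"dy":-0.0051,"dz":0,"rx":0,"ry":0,"rz":0,"hand":0},{"dx":0.0277,"dy":-0.0051,"dz":0,"rx":0,"ry":0,"rz":0,"hand":0},{"dx":0.0277,"dy":-0.0051,"dz":0,"rx":0,"ry":0,"rz":0,"hand":0},{"dx":0.0277,"dy":-0.0051,"dz":0,"rx":0,"ry":0,"rz":0,"hand":0},{"dx":0,"dy":0,"dz":0,"rx":0,"ry":0,"rz":0,"hand":0},{"dx":0,"dy":0,"dz":0,"rx":0,"ry":0,"rz":0,"hand":0},{"dx":0,"dy":0,"dz":0.012,"rx":0,"ry":0,"rz":0,"hand":0},{"dx":0,"dy":0,"dz":0.007,"rx":0,"ry":0,"rz":0,"hand":0},{"dx":0,"dy":0,"dz":0,"rx":0,"ry":0,"rz":0,"hand":0},{"dx":0,"dy":0,"dz":0,"rx":0,"ry":0,"rz":0,"hand":0}]'; python3 -m pendant '[{"dx":0,"dy":0,"dz":0.003,"rx":0,"ry":0,"rz":0,"hand":0},{"dx":0,"dy":0,"dz":0.003,"rx":0,"ry":0,"rz":0,"hand":0},{"dx":0,"dy":0,"dz":0,"rx":0,"ry":0,"rz":0,"hand":0},{"dx":0,"dy":0,"dz":0,"rx":0,"ry":0,"rz":0,"hand":0}]'
```

```text
clock: 6.17
position: [0.4662, 0.2932, 0.0584]
ee_rot: [-0.0, 0.745, 0.667, -0.001]
contact_force: [-0.9, 0.7, 0.1]
width: -0.0002
gripper_force: 0.0
clock: 6.5
position: [0.467, 0.2936, 0.0533]
ee_rot: [0.0, 0.745, 0.667, -0.0]
contact_force: [-1.1, -2.4, 4.5]
width: 0.0001
gripper_force: 2.3
```

All three keys have been pressed. Now lift clear and hover over the lug with the fingers open to measure it.

```bash
python3 -m pendant '[{"dx":0,"dy":0,"dz":-0.041,"rx":0,"ry":0,"rz":0,"hand":0},{"dx":0,"dy":0,"dz":-0.041,"rx":0,"ry":0,"rz":0,"hand":0},{"dx":0,"dy":0,"dz":-0.041,"rx":0,"ry":0,"rz":0,"hand":0.085},{"dx":0,"dy":0,"dz":-0.041,"rx":0,"ry":0,"rz":0,"hand":0.085},{"dx":0,"dy":0,"dz":-0.041,"rx":0,"ry":0,"rz":0,"hand":0.085},{"dx":0,"dy":0,"dz":-0.041,"rx":0,"ry":0,"rz":0,"hand":0.085}]' >/dev/null; python3 -m pendant '[{"dx":-0.0361,"dy":0.0161,"dz":0,"rx":0,"ry":0,"rz":0,"hand":0.085},{"dx":-0.0361,"dy":0.0161,"dz":0,"rx":0,"ry":0,"rz":0,"hand":0.085},{"dx":-0.0361,"dy":0.0161,"dz":0,"rx":0,"ry":0,"rz":0,"hand":0.085},{"dx":-0.0361,"dy":0.0161,"dz":0,"rx":0,"ry":0,"rz":0,"hand":0.085},{"dx":-0.0361,"dy":0.0161,"dz":0,"rx":0,"ry":0,"rz":0,"hand":0.085},{"dx":-0.0361,"dy":0.0161,"dz":0,"rx":0,"ry":0,"rz":0,"hand":0.085},{"dx":-0.0361,"dy":0.0161,"dz":0,"rx":0,"ry":0,"rz":0,"hand":0.085},{"dx":-0.0361,"dy":0.0161,"dz":0,"rx":0,"ry":0,"rz":0,"hand":0.085},{"dx":0,"dy":0,"dz":0,"rx":0,"ry":0,"rz":0,"hand":0.085},{"dx":0,"dy":0,"dz":0,"rx":0,"ry":0,"rz":0,"hand":0.085}]'
python3 - <<'E'
from h import *
im=snap('wrist','w4'); s=im['state']
print(proj(im,[[.5645,-.0068,.166]]), s['position'])
cv2.imwrite('pics/w4c.png',cv2.resize(cv2.imread('pics/w4.png')[120:420,120:520],None,fx=2,fy=2))
E
```

```text
clock: 7.83
position: [0.5636, -0.0091, 0.2981]
ee_rot: [-0.0, 0.746, 0.666, -0.0]
contact_force: [-0.1, 0.3, 0.4]
width: 0.0851
gripper_force: 0.0
[[321.12268996 226.23511384]] [ 0.56359725 -0.00911012  0.29809659]
```

View pics/w4c.png

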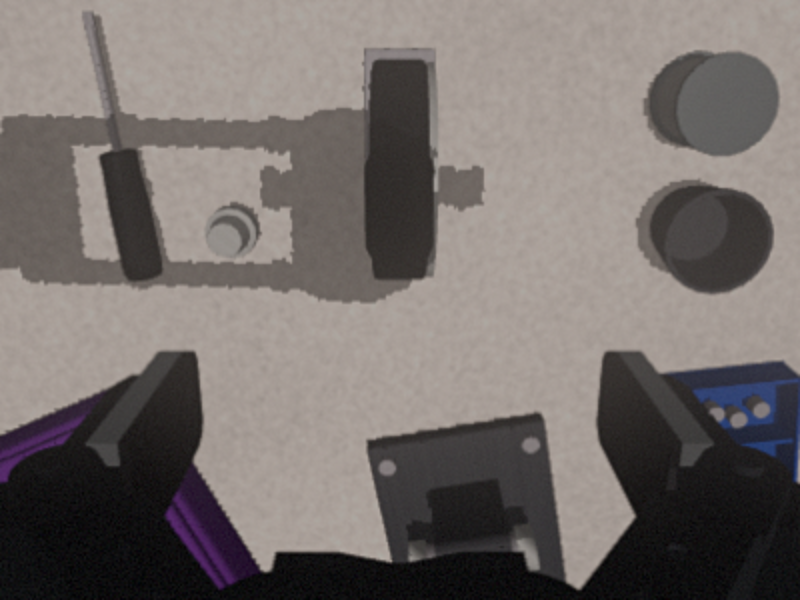

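Crop w4c: the gauge stands aligned with the tool, its lug about crop x 365–435, y 150–280 (full picture ≈(320,227)), midway between the fingers. The contrast is low, so I get the edges numerically.

Run:
```python
from h import *
np.set_printoptions(precision=4,suppress=True,linewidth=200)
im=load('w4'); g=im['frame'].astype(float).mean(2)
print('col profile rows150-262',g[150:264:2,312:328].mean(1).round(0).astype(int))
for r in (170,200,215,230,245): print(r,g[r-2:r+3,295:345].mean(0).round(0).astype(int))
t=load('top0')
for v in (224,226,228,230): 
  p,e=tri([(t,(296.25,212.3)),(im,(320,v))]); print(v,p,e)
```

```text
col profile rows150-262 [ 57  56  56  57  56  56  55  57  55  54  53  54  53  53  53  51  51  51  50  49  49  48  47  47  47  48  46  46  47  45  46  46  46  47  47  47  46  46  47  46  48  47  47  47  48  48  49  48  50
  50  50  50  51  51  51 100 116]
170 [160 162 163 163 163 165 165 109 132 104  57  51  54  54  54  53  54  54  54  53  53  53  53  54  53  54  54  54  56  54  54  55  55  55  55  54  55  53  54  83 131 128 124 130 158 159 158 159 159
 158]
200 [101 101 100 101  99  98  99  79  58  46  46  45  47  45  46  46  48  46  45  46  46  47  47  46  47  46  47  47  47  46  49  49  48  49  48  49  48  50  48  48  59  85 143 144 159 160 160 160 158
 157]
215 [100 100 102 103 104 104 102  58  41  43  45  44  45  43  45  45  45  46  46  46  47  45  45  45  45  47  46  48  46  47  48  48  48  48  48  48  47  48  48  50  43  65 131 130 107 100 101 102 102
 102]
230 [100 102 102 102  99  99  99  70  44  44  45  46  45  46  45  46  46  45  45  45  47  46  46  46  48  47  46  47  48  49  47  48  48  49  48  49  50  48  49  49  49  59  90 112 165 163 162 160 158
 154]
245 [103 103 101 100 101 100 101 100  80  55  48  48  49  48  48  48  48  51  49  49  50  49  50  49  50  49  49  51  49  51  50  49  51  51  51  52  52  51  50  52  67  78  94 152 162 159 159 160 158
 158]
224 [ 0.5644 -0.0061  0.163 ] [np.float64(0.000909082382588339), np.float64(0.0009090823825883619)]
226 [ 0.564  -0.0065  0.167 ] [np.float64(0.0004457612811255777), np.float64(0.00044576128112550534)]
228 [ 0.5635 -0.007   0.171 ] [np.float64(5.5516209437564095e-06), np.float64(5.551620943993659e-06)]
230 [ 0.5631 -0.0074  0.1749] [np.float64(0.0004452062598878235), np.float64(0.0004452062598881138)]
```

Lug centre is about (0.564,-0.007), with the top at 0.166–0.17 m from two views, which agrees with the text. Descend and grip.

```bash
python3 -m pendant '[{"dx":0.002,"dy":0,"dz":0.036,"rx":0,"ry":0,"rz":0,"hand":0.085},{"dx":0,"dy":0,"dz":0.036,"rx":0,"ry":0,"rz":0,"hand":0.085},{"dx":0,"dy":0,"dz":0.036,"rx":0,"ry":0,"rz":0,"hand":0.085},{"dx":0,"dy":0,"dz":0.030,"rx":0,"ry":0,"rz":0,"hand":0.085},{"dx":0,"dy":0,"dz":0.020,"rx":0,"ry":0,"rz":0,"hand":0.085},{"dx":0,"dy":0,"dz":0.003,"rx":0,"ry":0,"rz":0,"hand":0.085},{"dx":0,"dy":0,"dz":0,"rx":0,"ry":0,"rz":0,"hand":0.085},{"dx":0,"dy":0,"dz":0,"rx":0,"ry":0,"rz":0,"hand":0.085}]'; python3 -m pendant '[{"dx":0,"dy":0,"dz":0,"rx":0,"ry":0,"rz":0,"hand":0.0},{"dx":0,"dy":0,"dz":0,"rx":0,"ry":0,"rz":0,"hand":0.0},{"dx":0,"dy":0,"dz":0,"rx":0,"ry":0,"rz":0,"hand":0.0},{"dx":0,"dy":0,"dz":0,"rx":0,"ry":0,"rz":0,"hand":0.0},{"dx":0,"dy":0,"dz":0,"rx":0,"ry":0,"rz":0,"hand":0.0},{"dx":0,"dy":0,"dz":0,"rx":0,"ry":0,"rz":0,"hand":0.0},{"dx":0,"dy":0,"dz":0,"rx":0,"ry":0,"rz":0,"hand":0.0},{"dx":0,"dy":0,"dz":0,"rx":0,"ry":0,"rz":0,"hand":0.0}]' 90
```

```text
clock: 8.55
position: [0.5642, -0.0041, 0.1391]
ee_rot: [0.001, 0.744, 0.668, 0.001]
contact_force: [0.0, -1.1, 0.0]
width: 0.085
gripper_force: 0.0
clock: 9.22
position: [0.5642, -0.0051, 0.1388]
ee_rot: [0.001, 0.745, 0.667, 0.001]
contact_force: [0.7, -0.5, 5.5]
width: 0.0266
gripper_force: 91.5
```

The lug is gripped. Lift, and turn the dial to face the scene camera to read the set mark.

```bash
python3 -m pendant '[{"dx":0,"dy":0,"dz":-0.02,"rx":0,"ry":0,"rz":0,"hand":0},{"dx":0,"dy":0,"dz":-0.03,"rx":0,"ry":0,"rz":0,"hand":0},{"dx":0,"dy":0,"dz":-0.04,"rx":0,"ry":0,"rz":0,"hand":0},{"dx":0,"dy":0,"dz":-0.04,"rx":0,"ry":0,"rz":0,"hand":0},{"dx":0,"dy":0,"dz":-0.04,"rx":0,"ry":0,"rz":0,"hand":0},{"dx":0,"dy":0,"dz":-0.03,"rx":0,"ry":0,"rz":0,"hand":0}]';python3 -m pendant '[{"dx":0,"dy":0,"dz":0,"rx":0,"ry":0,"rz":-7,"hand":0},{"dx":0,"dy":0,"dz":0,"rx":0,"ry":0,"rz":-7,"hand":0},{"dx":0,"dy":0,"dz":0,"rx":0,"ry":0,"rz":-7,"hand":0},{"dx":0,"dy":0,"dz":0,"rx":0,"ry":0,"rz":-7,"hand":0},{"dx":0,"dy":0,"dz":0,"rx":0,"ry":0,"rz":-7,"hand":0},{"dx":0,"dy":0,"dz":0,"rx":0,"ry":0,"rz":-7,"hand":0},{"dx":0,"dy":0,"dz":0,"rx":0,"ry":0,"rz":-7,"hand":0},{"dx":0,"dy":0,"dz":0,"rx":0,"ry":0,"rz":-7,"hand":0},{"dx":0,"dy":0,"dz":0,"rx":0,"ry":0,"rz":0,"hand":0},{"dx":0,"dy":0,"dz":0,"rx":0,"ry":0,"rz":0,"hand":0},{"dx":0,"dy":0,"dz":0,"rx":0,"ry":0,"rz":0,"hand":0},{"dx":0,"dy":0,"dz":0,"rx":0,"ry":0,"rz":0,"hand":0}]'
python3 - <<'E'
from h import *
im=snap('scene','s1'); s=im['state'];Rt=q2R(s['ee_rot']);print(s['position'],Rt.round(3),s['contact_force'],s['gripper_force'],s['qpos'])
# gauge frame from tool: gauge x=tool y, gauge y=tool x, gauge z=-tool z
G=np.c_[Rt[:,1],Rt[:,0],-Rt[:,2]]; o=s['position']-G[:,2]*.1365
c=o+G@[.019,0,.072]; u,v=proj(im,c)[0].round().astype(int);print(u,v,proj(im,o+G@[0,0,.166]))
H=60; cr=im['frame'][v-45:v+45,u-60:u+60,::-1]
cv2.imwrite('pics/s1c.png',cv2.resize(cr,(800,600),interpolation=cv2.INTER_CUBIC))
print(u-60,v-45)
E
```

```text
clock: 9.72
position: [0.563, -0.0049, 0.3398]
ee_rot: [0.0, 0.745, 0.667, 0.0]
contact_force: [1.4, -0.4, -5.0]
width: 0.0266
gripper_force: 90.7
clock: 10.72
position: [0.5631, -0.0049, 0.3372]
ee_rot: [-0.001, 0.345, 0.939, -0.0]
contact_force: [0.5, -0.9, -4.6]
width: 0.0266
gripper_force: 90.6
[ 0.56308894 -0.00492114  0.3372239 ] [[-0.762  0.648 -0.001]
 [ 0.648  0.762  0.   ]
 [ 0.001 -0.001 -1.   ]] [ 0.48509082 -0.89575227 -4.61822217] 90.59611916542053 [-1.32223261e-01  2.18926794e-01  1.32661243e+00 -1.13861745e-04
  1.59722765e+00 -9.98154406e-01]
299 211 [[299.85738405 168.36525777]]
239 166
```

View pics/s1c.png

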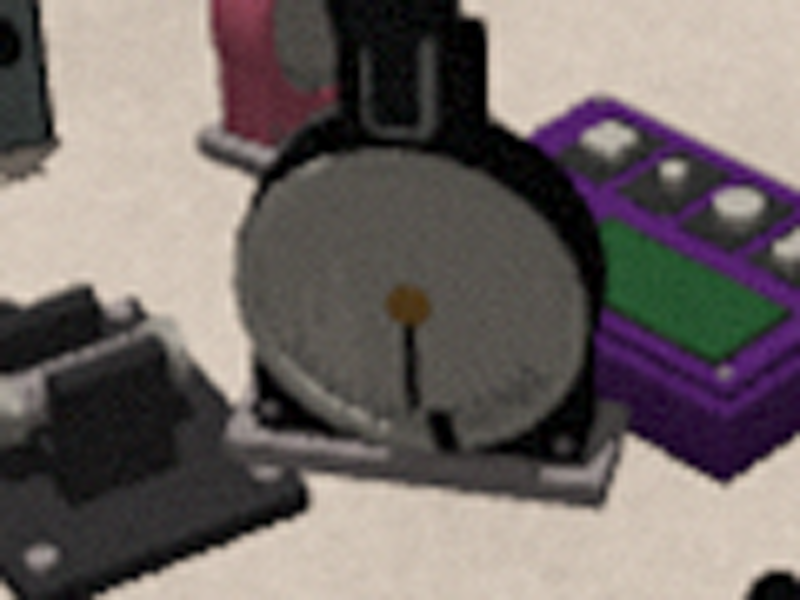

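Crop s1c: dial facing the camera, hub (408,305), needle tip (413,408), mark inner end about (437,413) and outer end (450,448), towards the gauge's +y. So the mark angle is positive and the gauge must rock over with its -y side lifting.

Run:
```python
from h import *
im=load('s1'); s=im['state'];Rt=q2R(s['ee_rot'])
G=np.c_[Rt[:,1],Rt[:,0],-Rt[:,2]]; o=s['position']-G[:,2]*.1365
def dial(c,x):
    uv=(239+(c[0]+.5)/6.6667-.5,166+(c[1]+.5)/6.6667-.5); O,d=ray(im,uv); n=G[:,0]; t=(o+n*x-O)@n/(d@n); return (G.T@(O+t*d-o))[1:]
for x in (.014,.017,.019):
  h=dial((408,305),x)
  for n,c in dict(tip=(413,408),mi=(437,413),mo=(450,448)).items():
    p=dial(c,x); r=p-h; print(x,n,p.round(4),'r',np.hypot(*r).round(4),'ang hub',np.arctan2(r[0],-r[1]).round(3),'ang nominal',np.arctan2(p[0],-(p[1]-.072)).round(3))
```

```text
0.014 tip [-0.     0.024] r 0.0422 ang hub 0.006 ang nominal -0.001
0.014 mi [0.0081 0.0231] r 0.0439 ang hub 0.191 ang nominal 0.164
0.014 mo [0.0121 0.0089] r 0.0586 ang hub 0.213 ang nominal 0.19
0.017 tip [0.0008 0.0264] r 0.0421 ang hub 0.006 ang nominal 0.016
0.017 mi [0.0088 0.0256] r 0.0438 ang hub 0.191 ang nominal 0.188
0.017 mo [0.0129 0.0114] r 0.0585 ang hub 0.213 ang nominal 0.209
0.019 tip [0.0013 0.0281] r 0.042 ang hub 0.006 ang nominal 0.029
0.019 mi [0.0094 0.0272] r 0.0437 ang hub 0.191 ang nominal 0.206
0.019 mo [0.0134 0.0131] r 0.0583 ang hub 0.213 ang nominal 0.223
```

The mark is at about +0.20 rad, so the final roll is -0.20 (tolerance ±0.09). Now cross-check the fixture with w4 as the second view, and compute the set-down.

```bash
cat > plan.py <<'E'
from h import *
np.set_printoptions(precision=4,suppress=True)
F=np.array([.5851,-.2899,0]); FY=np.radians(3.4); L=.1388; LY=.0017
def pose(a,up=0.,q=None,ys=0.):
    # TCP pose with roll a; q: foot coordinate touching tall jaw
    n=np.array([-np.sin(a),np.cos(a)]); e=np.array([np.cos(a),np.sin(a)])
    if q is None: q=.0327+.007*(.2154-a)*0
    o=np.array([.032+ys,.071])+.007*n-q*e+[0,up]
    t=o+L*n+LY*e
    Rz=R.from_euler('z',FY).as_matrix(); G=Rz@R.from_euler('x',a).as_matrix()
    return F+Rz@[0,t[0],t[1]], np.c_[G[:,1],G[:,0],-G[:,2]], o
def delta(Pa,Ra,Pb,Rb): # tool-frame shift and rotvec deg
    return Ra.T@(Pb-Pa), np.degrees(R.from_matrix(Ra.T@Rb).as_rotvec())
E
python3 - <<'E'
from plan import *
t=load('top0');w=load('w4')
for a,b in [((52,348),(392.5,327.5)),((72,550),(303.5,340))]:
    tu=(365+a[0]/4,180+(a[1]-300)/4)
    print(tri([(t,tu),(w,b)]),onz(t,tu,.014),onz(w,b,.014))
s=manip.get_state();P,Rr,o=pose(.22,.06);print('hover',P,o); sh,rv=delta(s['position'],q2R(s['ee_rot']),P,Rr);print(sh,rv)
P2,R2,o2=pose(.22,0);print('seat',P2,o2,delta(P,Rr,P2,R2))
P3,R3,o3=pose(-.2,0);print('end',P3,o3,delta(P2,R2,P3,R3))
Pu,Ru,_=pose(0,.06); print('upright hover',Pu,delta(s['position'],q2R(s['ee_rot']),Pu,Ru), delta(Pu,Ru,P,Rr))
E
```

```text
(array([ 0.6467, -0.2076,  0.0049]), [np.float64(4.5886164955035516e-06), np.float64(4.588616495147442e-06)]) [ 0.6446 -0.2066  0.014 ] [ 0.6451 -0.202   0.014 ]
(array([ 0.5167, -0.2161,  0.002 ]), [np.float64(0.0014313981196692866), np.float64(0.0014313981196691172)]) [ 0.5163 -0.2154  0.014 ] [ 0.517  -0.2078  0.014 ]
hover [ 0.5869 -0.3199  0.2665] [-0.0014  0.1307]
[-0.2221 -0.2246  0.0709] [-5.1237 11.8924 46.0403]
seat [ 0.5869 -0.3199  0.2065] [-0.0014  0.0707] (array([-0.0131,  0.    ,  0.0586]), array([0., 0., 0.]))
end [ 0.5833 -0.2594  0.2201] [0.0013 0.0844] (array([ 0.0621, -0.    ,  0.    ]), array([ -0.    , -24.0642,   0.    ]))
upright hover [ 0.585  -0.2889  0.2768] (array([-0.2006, -0.2022,  0.0606]), array([-0.0384, -0.02  , 46.2356])) (array([-0.0311,  0.    ,  0.0103]), array([ 0.    , 12.6051,  0.    ]))
```

The fixture agrees within a few millimetres, which suffices here since contact will be felt. Turn back to the fixture's yaw and shift over it upright.

```bash
python3 -m pendant '[{"dx":0,"dy":0,"dz":0,"rx":0,"ry":0,"rz":6.6,"hand":0},{"dx":0,"dy":0,"dz":0,"rx":0,"ry":0,"rz":6.6,"hand":0},{"dx":0,"dy":0,"dz":0,"rx":0,"ry":0,"rz":6.6,"hand":0},{"dx":0,"dy":0,"dz":0,"rx":0,"ry":0,"rz":6.6,"hand":0},{"dx":0,"dy":0,"dz":0,"rx":0,"ry":0,"rz":6.6,"hand":0},{"dx":0,"dy":0,"dz":0,"rx":0,"ry":0,"rz":6.6,"hand":0},{"dx":0,"dy":0,"dz":0,"rx":0,"ry":0,"rz":6.6,"hand":0}]' >/dev/null; python3 -m pendant '[{"dx":-0.02,"dy":0.0006,"dz":0,"rx":0,"ry":0,"rz":0,"hand":0},{"dx":-0.035,"dy":0.0006,"dz":0,"rx":0,"ry":0,"rz":0,"hand":0},{"dx":-0.04,"dy":0.0006,"dz":0,"rx":0,"ry":0,"rz":0,"hand":0},{"dx":-0.04,"dy":0.0006,"dz":0,"rx":0,"ry":0,"rz":0,"hand":0},{"dx":-0.04,"dy":0.0006,"dz":0,"rx":0,"ry":0,"rz":0,"hand":0},{"dx":-0.04,"dy":0.0006,"dz":0,"rx":0,"ry":0,"rz":0,"hand":0},{"dx":-0.04,"dy":0.0006,"dz":0,"rx":0,"ry":0,"rz":0,"hand":0},{"dx":-0.03,"dy":0.0006,"dz":0,"rx":0,"ry":0,"rz":0,"hand":0},{"dx":0,"dy":0,"dz":0,"rx":0,"ry":0,"rz":0,"hand":0},{"dx":0,"dy":0,"dz":0,"rx":0,"ry":0,"rz":0,"hand":0},{"dx":0,"dy":0,"dz":0,"rx":0,"ry":0,"rz":0,"hand":0}]'
python3 - <<'E'
from plan import *
s=manip.get_state();P,Rr,o=pose(.22,.03); sh,rv=delta(s['position'],q2R(s['ee_rot']),P,Rr);print(s['position'],sh,rv,s['contact_force'])
w=snap('wrist','w5');t=snap('top','t2');S=snap('scene','s2')
a=t['frame'][170:260,350:470,::-1]; o=np.zeros((600,800,3),np.uint8); o[:300,:400]=cv2.resize(a,(400,300),interpolation=cv2.INTER_CUBIC)
o[:300,400:]=cv2.resize(S['frame'][140:275,180:360,::-1],(400,300),interpolation=cv2.INTER_CUBIC)
o[300:,200:600]=cv2.resize(w['frame'][:,:,::-1],(400,300))
cv2.imwrite('pics/comp2.png',o)
E
```

```text
clock: 12.27
position: [0.5854, -0.2886, 0.3373]
ee_rot: [-0.001, 0.685, 0.728, 0.0]
contact_force: [-0.3, 0.3, -4.9]
width: 0.0269
gripper_force: 90.6
[ 0.5854 -0.2886  0.3373] [-0.0315 -0.0003  0.1008] [-0.0443 12.4985  0.0566] [-0.2948  0.2783 -4.9056]
```

View pics/comp2.png

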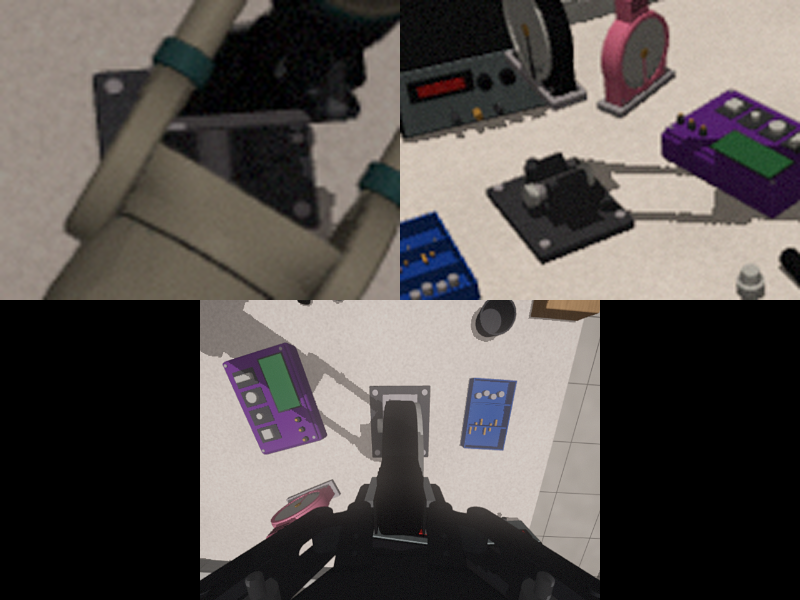

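comp2: the gauge hangs upright over the fixture. In the wrist view the plate's +y edge runs level (corners full-frame ≈(273.6,137.6) and (368,137.6)), so the yaw is right. Check the plate position with this view.

Run:
```python
from plan import *
w=load('w5'); g=w['frame'].astype(float).mean(2)
for c in ((280,295),(345,360)): print(g[128:148,c[0]:c[1]].mean(1).round(0).astype(int))
print(g[150:160,262:282].mean(0).round(0).astype(int),g[150:160,358:378].mean(0).round(0).astype(int))
Rz=R.from_euler('z',FY).as_matrix()
for uv in ((273.6,137.6),(368,137.6)):
    for z in (0,.014): p=onz(w,uv,z); print(z,p,Rz.T@(p-F))
```

```text
[198 198 198 198 198 198 198 201 200 123  90 100 101 101 100 106 116 120
 123 124]
[198 197 197 197 197 199 201 204 194 107  98 102 103 102 104 113 121 125
 126 126]
[132 133 134 135 133 133 133 138 152 111  84  88  90  90  99 106 115 116
 119 119] [120 120 117 116 110 105 101 101  99 109 165 200 197 197 197 199 200 202
 202 199]
0 [ 0.5173 -0.2156  0.    ] [-0.0633  0.0782  0.    ]
0.014 [ 0.5191 -0.2157  0.014 ] [-0.0614  0.078   0.014 ]
0 [ 0.6454 -0.2077  0.    ] [0.0651 0.0785 0.    ]
0.014 [ 0.6435 -0.208   0.014 ] [0.0632 0.0782 0.014 ]
```

The fixture is within 2 mm of the estimate. Lower and lean.

```bash
python3 -m pendant '[{"dx":-0.011,"dy":0,"dz":0.025,"rx":0,"ry":0,"rz":0,"hand":0},{"dx":-0.011,"dy":0,"dz":0.025,"rx":0,"ry":0,"rz":0,"hand":0},{"dx":-0.011,"dy":0,"dz":0.025,"rx":0,"ry":0,"rz":0,"hand":0},{"dx":0,"dy":0,"dz":0,"rx":0,"ry":3.1,"rz":0,"hand":0},{"dx":0,"dy":0,"dz":0,"rx":0,"ry":3.1,"rz":0,"hand":0},{"dx":0,"dy":0,"dz":0,"rx":0,"ry":3.1,"rz":0,"hand":0},{"dx":0,"dy":0,"dz":0,"rx":0,"ry":3.2,"rz":0,"hand":0},{"dx":0,"dy":0,"dz":0,"rx":0,"ry":0,"rz":0,"hand":0},{"dx":0,"dy":0,"dz":0,"rx":0,"ry":0,"rz":0,"hand":0},{"dx":0,"dy":0,"dz":0,"rx":0,"ry":0,"rz":0,"hand":0}]'
python3 - <<'E'
from plan import *
F[1]=-.291
s=manip.get_state();P,Rr,o=pose(.22,0); sh,rv=delta(s['position'],q2R(s['ee_rot']),P,Rr);print(s['position'],P,sh,rv,s['contact_force'])
E
```

```text
clock: 13.25
position: [0.5878, -0.3212, 0.2632]
ee_rot: [-0.079, 0.681, 0.725, 0.074]
contact_force: [-0.1, -0.4, -4.4]
width: 0.0265
gripper_force: 90.8
[ 0.5878 -0.3212  0.2632] [ 0.5869 -0.321   0.2065] [-0.0119 -0.0009  0.0554] [-0.0167  0.1956  0.1705] [-0.0625 -0.3684 -4.3729]
```

```bash
python3 -m pendant '[{"dx":-0.0033,"dy":0,"dz":0.016,"rx":0,"ry":0,"rz":0,"hand":0},{"dx":-0.0033,"dy":0,"dz":0.016,"rx":0,"ry":0,"rz":0,"hand":0},{"dx":-0.0033,"dy":0,"dz":0.013,"rx":0,"ry":0,"rz":0,"hand":0},{"dx":0,"dy":0,"dz":0,"rx":0,"ry":0,"rz":0,"hand":0},{"dx":0,"dy":0,"dz":0,"rx":0,"ry":0,"rz":0,"hand":0}]'; for i in 1 2; do python3 -m pendant '[{"dx":-0.0006,"dy":0,"dz":0.003,"rx":0,"ry":0,"rz":0,"hand":0},{"dx":0,"dy":0,"dz":0,"rx":0,"ry":0,"rz":0,"hand":0},{"dx":0,"dy":0,"dz":0,"rx":0,"ry":0,"rz":0,"hand":0}]'|sed -n 2,4p; done; python3 -m pendant '[{"dx":-0.0005,"dy":0,"dz":0.002,"rx":0,"ry":0,"rz":0,"hand":0},{"dx":0,"dy":0,"dz":0,"rx":0,"ry":0,"rz":0,"hand":0},{"dx":0,"dy":0,"dz":0,"rx":0,"ry":0,"rz":0,"hand":0}]'|sed -n 2,4p
```

```text
clock: 13.67
position: [0.5875, -0.3207, 0.2169]
ee_rot: [-0.08, 0.681, 0.725, 0.074]
contact_force: [0.0, -0.3, -4.5]
width: 0.0266
gripper_force: 90.6
position: [0.5879, -0.3219, 0.2147]
ee_rot: [-0.078, 0.681, 0.724, 0.075]
contact_force: [0.5, -0.3, -4.9]
position: [0.5875, -0.3219, 0.2106]
ee_rot: [-0.079, 0.681, 0.724, 0.075]
contact_force: [0.3, -0.1, -4.6]
position: [0.5875, -0.3219, 0.2083]
ee_rot: [-0.079, 0.681, 0.724, 0.075]
contact_force: [-0.5, 1.2, -4.0]
```

```bash
for i in 1 2 3; do python3 -m pendant '[{"dx":-0.0003,"dy":0,"dz":0.0013,"rx":0,"ry":0,"rz":0,"hand":0},{"dx":0,"dy":0,"dz":0,"rx":0,"ry":0,"rz":0,"hand":0},{"dx":0,"dy":0,"dz":0,"rx":0,"ry":0,"rz":0,"hand":0}]'|sed -n 2,4p; done; python3 -c "
from rig import manip;s=manip.get_state();print(s['moment'],s['contact_force'],s['clock'])"
```

```text
position: [0.5875, -0.3219, 0.2071]
ee_rot: [-0.079, 0.681, 0.724, 0.075]
contact_force: [0.2, 0.4, -4.3]
position: [0.5877, -0.322, 0.2062]
ee_rot: [-0.079, 0.681, 0.724, 0.075]
contact_force: [-0.5, -0.1, -2.5]
position: [0.5878, -0.322, 0.2061]
ee_rot: [-0.078, 0.681, 0.724, 0.075]
contact_force: [-0.4, -0.2, 4.5]
[0.04814769 0.34991123 0.08557146] [-0.39114292 -0.21066518  4.49930009] 15.1667
```

Seated with about 9 N of support at the predicted height. Hold for the needle to settle, then begin rocking about the tall nose in small steps, watching the force.

```bash
Z='{"dx":0,"dy":0,"dz":0,"rx":0,"ry":0,"rz":0,"hand":0}'; python3 -m pendant '[{"dx":0,"dy":0,"dz":0,"rx":0,"ry":0,"rz":0,"hand":0},{"dx":0,"dy":0,"dz":0,"rx":0,"ry":0,"rz":0,"hand":0},{"dx":0,"dy":0,"dz":0,"rx":0,"ry":0,"rz":0,"hand":0},{"dx":0,"dy":0,"dz":0,"rx":0,"ry":0,"rz":0,"hand":0},{"dx":0,"dy":0,"dz":0,"rx":0,"ry":0,"rz":0,"hand":0},{"dx":0,"dy":0,"dz":0,"rx":0,"ry":0,"rz":0,"hand":0},{"dx":0,"dy":0,"dz":0,"rx":0,"ry":0,"rz":0,"hand":0},{"dx":0,"dy":0,"dz":0,"rx":0,"ry":0,"rz":0,"hand":0},{"dx":0,"dy":0,"dz":0,"rx":0,"ry":0,"rz":0,"hand":0},{"dx":0,"dy":0,"dz":0,"rx":0,"ry":0,"rz":0,"hand":0},{"dx":0,"dy":0,"dz":0,"rx":0,"ry":0,"rz":0,"hand":0},{"dx":0,"dy":0,"dz":0,"rx":0,"ry":0,"rz":0,"hand":0}]'|sed -n 1,4p;  python3 -m pendant '[{"dx":0.0051,"dy":0,"dz":-0.001,"rx":0,"ry":-2,"rz":0,"hand":0},{"dx":0.0051,"dy":0,"dz":-0.001,"rx":0,"ry":-2,"rz":0,"hand":0},{"dx":0,"dy":0,"dz":0,"rx":0,"ry":0,"rz":0,"hand":0},{"dx":0,"dy":0,"dz":0,"rx":0,"ry":0,"rz":0,"hand":0}]'
python3 -c "
from plan import *
F[1]=-.291
s=manip.get_state();print(s['contact_force'],s['moment']);Rt=q2R(s['ee_rot']);a=np.arcsin(Rt[2,0]);print(a,s['position']-pose(a)[0])"
```

```text
clock: 16.17
position: [0.5878, -0.322, 0.2061]
ee_rot: [-0.078, 0.681, 0.724, 0.075]
contact_force: [-1.6, -0.7, 5.9]
clock: 16.5
position: [0.5876, -0.3119, 0.21]
ee_rot: [-0.053, 0.683, 0.727, 0.051]
contact_force: [-0.5, -1.5, 7.7]
width: 0.0267
gripper_force: 92.4
[-0.4674 -1.4549  7.728 ] [0.4536 0.1323 0.0202]
0.14779866145069864 [ 0.0014 -0.0008 -0.0007]
```

```bash
python3 -m pendant '[{"dx":0.0051,"dy":0,"dz":-0.001,"rx":0,"ry":-2,"rz":0,"hand":0},{"dx":0.0051,"dy":0,"dz":-0.001,"rx":0,"ry":-2,"rz":0,"hand":0},{"dx":0.0051,"dy":0,"dz":-0.001,"rx":0,"ry":-2,"rz":0,"hand":0},{"dx":0.0051,"dy":0,"dz":-0.001,"rx":0,"ry":-2,"rz":0,"hand":0},{"dx":0,"dy":0,"dz":0,"rx":0,"ry":0,"rz":0,"hand":0},{"dx":0,"dy":0,"dz":0,"rx":0,"ry":0,"rz":0,"hand":0}]'|sed -n 1,4p
python3 -c "
from plan import *
F[1]=-.291
s=manip.get_state();print(s['contact_force'],s['moment']);Rt=q2R(s['ee_rot']);a=np.arcsin(Rt[2,0]);print(a,s['position']-pose(a)[0])"
```

```text
clock: 17.0
position: [0.5865, -0.2922, 0.2157]
ee_rot: [-0.003, 0.685, 0.729, 0.004]
contact_force: [-0.1, -0.0, 8.5]
[-0.1407 -0.0463  8.4948] [ 0.526   0.1716 -0.0134]
0.00889971436458804 [ 0.0014 -0.0009 -0.0009]
```

```bash
python3 -m pendant '[{"dx":0.0051,"dy":0,"dz":-0.001,"rx":0,"ry":-2,"rz":0,"hand":0},{"dx":0.0051,"dy":0,"dz":-0.001,"rx":0,"ry":-2,"rz":0,"hand":0},{"dx":0.0051,"dy":0,"dz":-0.001,"rx":0,"ry":-2,"rz":0,"hand":0},{"dx":0.0051,"dy":0,"dz":-0.001,"rx":0,"ry":-2,"rz":0,"hand":0},{"dx":0,"dy":0,"dz":0,"rx":0,"ry":0,"rz":0,"hand":0},{"dx":0,"dy":0,"dz":0,"rx":0,"ry":0,"rz":0,"hand":0}]'|sed -n 1,4p
python3 -m pendant '[{"dx":0.0051,"dy":0,"dz":-0.001,"rx":0,"ry":-2,"rz":0,"hand":0},{"dx":0.0051,"dy":0,"dz":-0.001,"rx":0,"ry":-2,"rz":0,"hand":0},{"dx":0,"dy":0,"dz":0,"rx":0,"ry":0,"rz":0,"hand":0},{"dx":0,"dy":0,"dz":0,"rx":0,"ry":0,"rz":0,"hand":0},{"dx":0,"dy":0,"dz":0,"rx":0,"ry":0,"rz":0,"hand":0},{"dx":0,"dy":0,"dz":0,"rx":0,"ry":0,"rz":0,"hand":0},{"dx":0,"dy":0,"dz":0,"rx":0,"ry":0,"rz":0,"hand":0},{"dx":0,"dy":0,"dz":0,"rx":0,"ry":0,"rz":0,"hand":0},{"dx":0,"dy":0,"dz":0,"rx":0,"ry":0,"rz":0,"hand":0},{"dx":0,"dy":0,"dz":0,"rx":0,"ry":0,"rz":0,"hand":0},{"dx":0,"dy":0,"dz":0,"rx":0,"ry":0,"rz":0,"hand":0},{"dx":0,"dy":0,"dz":0,"rx":0,"ry":0,"rz":0,"hand":0}]'
python3 -c "
from plan import *
F[1]=-.291
s=manip.get_state();print(s['contact_force'],s['moment']);Rt=q2R(s['ee_rot']);a=np.arcsin(Rt[2,0]);p,_,o=pose(a);print(a,s['position']-p,o)
S=snap('scene','s3')
G=np.c_[Rt[:,1],Rt[:,0],-Rt[:,2]];g=s['position']-G[:,2]*.1388
c=g+G@[.018,0,.072];u,v=proj(S,c)[0].round().astype(int);print(u,v)
cv2.imwrite('pics/s3c.png',cv2.resize(S['frame'][v-45:v+45,u-60:u+60,::-1],(800,600),interpolation=cv2.INTER_CUBIC))
"
```

```text
clock: 17.5
position: [0.5852, -0.2718, 0.2186]
ee_rot: [0.048, 0.683, 0.727, -0.044]
contact_force: [-1.3, 0.9, 8.5]
clock: 18.5
position: [0.5847, -0.2627, 0.2193]
ee_rot: [0.074, 0.682, 0.724, -0.068]
contact_force: [0.1, 0.9, 9.1]
width: 0.0264
gripper_force: 93.0
[0.1146 0.8751 9.1395] [0.2093 0.1863 0.0316]
-0.20084911964629706 [ 0.0014 -0.0024 -0.0008] [0.0014 0.0844]
242 194
```

View pics/s3c.png

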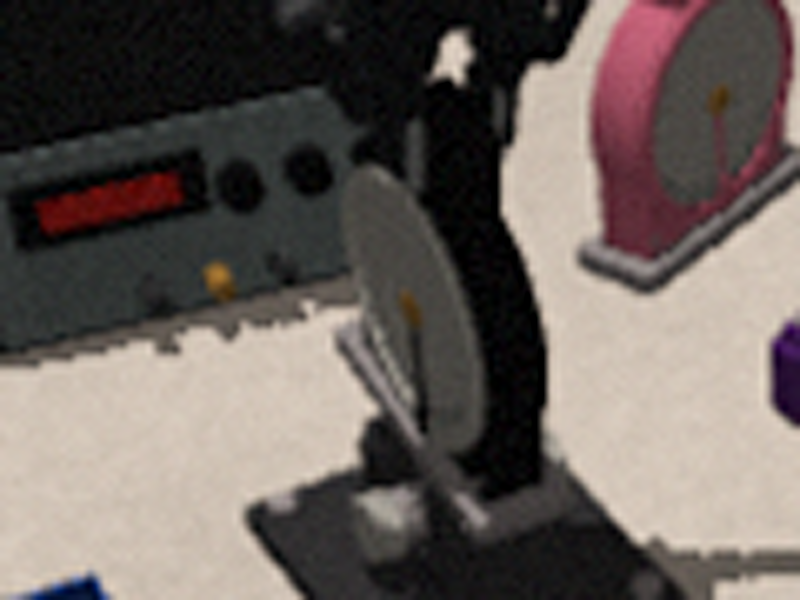

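Final crop s3c: the needle runs from hub (410,310) to about (422,430), in line with the dark mark below it, and the foot is tilted with its -y side up. One numeric check that the gauge did not slip in the grip: its foot edge, read at (345,335) to (485,520).

```bash
python3 -c "
from plan import *
S=load('s3');s=S['state'];Rt=q2R(s['ee_rot']);G0=np.c_[Rt[:,1],Rt[:,0],-Rt[:,2]]
for da in (-.1,-.05,0,.05,.1):
  G=G0@R.from_euler('x',da).as_matrix(); g=s['position']-G0[:,2]*.12-G[:,2]*.0188
  f=lambda p:((proj(S,g+G@p)[0]-[182,149])*6.667).round()
  print(da,f([.022,-.065,.012]),f([.022,.065,.012]),'mark in',f([.018,.043*np.sin(.2),.072-.043*np.cos(.2)]),'hub',f([.02,0,.072]))
s=manip.get_state();print(s['contact_force'],abs(s['qd']).max(),s['clock'])
"
```

```text
-0.1 [321. 295.] [464. 525.] mark in [411. 392.] hub [401. 311.]
-0.05 [321. 301.] [465. 521.] mark in [410. 391.] hub [398. 306.]
0 [321. 307.] [465. 516.] mark in [410. 389.] hub [395. 302.]
0.05 [322. 313.] [466. 511.] mark in [409. 387.] hub [392. 297.]
0.1 [323. 319.] [466. 506.] mark in [409. 386.] hub [389. 293.]
[-0.1324  0.7453  8.8605] 0.0014787869649278643 18.55
```

My foot reading leaves room for a small slip in the grip, so I sample the dial directly by angle: darkness at the needle radius against the mark radius.

```bash
python3 -c "
from plan import *
for fn,hub in (('s1',(408/6.667+239,305/6.667+166)),('s3',(410/6.667+182,310/6.667+149))):
  S=load(fn);s=S['state'];Rt=q2R(s['ee_rot']);G=np.c_[Rt[:,1],Rt[:,0],-Rt[:,2]];g=s['position']-G[:,2]*.1388
  im=cv2.GaussianBlur(S['frame'].astype(np.float32).mean(2),(0,0),.5)
  c=g+G@[.018,0,.072]; off=np.array(hub)-proj(S,c)[0]; print(fn,off)
  th=np.arange(-.4,.75,.05)
  print('ang  ',th.round(2))
  for r in (.025,.03,.035,.040,.046,.05,.053):
    P=np.array([c+G@[0,r*np.sin(t),-r*np.cos(t)] for t in th]); uv=(proj(S,P)+off).astype(np.float32)
    print(r,cv2.remap(im,uv[None,:,0],uv[None,:,1],cv2.INTER_LINEAR)[0].round().astype(int))
"
```

```text
s1 [0.7819 0.6077]
ang   [-0.4  -0.35 -0.3  -0.25 -0.2  -0.15 -0.1  -0.05 -0.    0.05  0.1   0.15
  0.2   0.25  0.3   0.35  0.4   0.45  0.5   0.55  0.6   0.65  0.7 ]
0.025 [82 82 82 82 72 59 39 20 34 48 65 75 80 82 81 82 84 83 82 82 81 82 82]
0.03 [83 83 84 84 82 66 45 21 36 54 73 79 81 81 82 82 82 82 84 82 81 82 83]
0.035 [80 81 83 82 82 74 56 30 32 51 71 82 83 82 81 80 81 82 83 80 81 83 82]
0.04 [77 78 80 78 75 75 67 43 43 61 65 62 60 65 71 71 75 77 75 71 75 76 74]
0.046 [86 84 73 74 69 70 72 68 71 64 33  9  7 27 60 71 70 70 68 70 72 74 70]
0.05 [118 113  93  98 101  84  78  78  74  70  42  12   7  33  66  74  73  73
  72  74  76  76  77]
0.053 [106 106  97  98 101  86  82  82  82  77  50  16   6  34  70  83  81  80
  78  79  81  81  83]
s3 [1.5907 1.4999]
ang   [-0.4  -0.35 -0.3  -0.25 -0.2  -0.15 -0.1  -0.05 -0.    0.05  0.1   0.15
  0.2   0.25  0.3   0.35  0.4   0.45  0.5   0.55  0.6   0.65  0.7 ]
0.025 [72 69 66 63 61 59 56 52 49 45 39 43 46 49 51 53 55 58 60 63 66 67 67]
0.03 [72 73 72 68 65 65 64 58 52 47 44 45 46 46 47 50 54 58 62 63 65 66 68]
0.035 [73 75 74 72 71 70 67 58 50 44 43 43 42 40 45 51 56 60 62 65 68 69 68]
0.04 [79 83 83 78 78 75 69 66 62 55 53 45 33 37 44 53 56 58 60 61 60 59 59]
0.046 [102 105 101 101 100  97 105 104  87  65  49  32  23  29  41  48  54  59
  59  59  58  59  60]
0.05 [116 114 119 114 117 122 122 107  79  53  31  17  23  39  52  57  61  63
  63  64  64  65  66]
0.053 [119 118 126 118 125 124 119  96  67  42  28  17  33  47  54  60  65  65
  66  66  66  66  66]
```

The needle (≈0.15) and mark (≈0.17) coincide in the final view, contact is about 14 N, and the arm is still. I hand the job in.

```bash
python3 -c "
from rig import manip;print(manip.sign_off())"
```

```text
the job is handed in; nothing more can be done
None
```

I pressed the round, square and bar keys in that order, set the gauge across both jaws, and rocked it over the tall jaw until the needle lined up with the set mark (about +0.2 rad). I handed it in still gripped and resting on the jaws; no pass/fail result came back.

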